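# Shut the paint-tube box and fold its three clips down

### The arm

A 6-joint arm with a two-finger parallel gripper is mounted at the origin on the work surface; the furniture and walls round the work are solid. World frame = base frame: x ahead of the robot, y to its left, z up, the work surface at z = 0. Lengths are in m, angles in rad, forces in N, time in s.
With the tool pointing down it reaches from about 0.3 to 0.875 m from the base axis. Payload 6.4 kg.
Tool frame: the origin (TCP) lies between the finger pads; the fingertips stand ctrl.tip_extent ahead of it and the grasp point (between the pads) is the TCP (ctrl.tip_extent is the distance from the TCP to the fingertips, in m); z points along the fingers, y is the line along which they close (so a half turn about z gives the same grasp; the last joint's range is limited). The gripper opens to 85 mm and grips with 20 to 120 N. Pads are 22 mm wide; open, the fingers measure 114 mm over their backs; the gripper's body (76 mm by 85 mm) begins 54 mm behind the grasp point. The pads swing forward as they close: fully open they stand 13 mm farther back than shut.
Start: joints at [-1.506, 0.181, 1.607, -0, 1.354, -0.206], TCP at [0.154, -0.554, 0.25] pointing down, gripper open.
Joint ranges: [-2.99, 2.99], [-0.89, 2.07], [0.3, 2.58], [-1.14, 4.28], [0, 2.63], [-3.12, 3.12]. Speed limits (rad/s): [2.57, 2.57, 3.01, 3.14, 3.14, 3.14].

### API

Orientations are given as a unit quaternion [w, x, y, z].
In Python, from bench import ctrl gives the robot as it stands.
- The arm moves only by the tool send_rows, never from a script. Its arguments are lists of equal length, an entry for each row: "dr": the turn, a rotation vector about the tool's x, y, z in units of 6 degrees (1.0 is 6 degrees), a list of three; "xyz": the shift along the tool's x, y, z in cm, a list of three; "jaw": the opening in per cent of the stroke, from 0 (shut) to 100 (fully open). In form: {"dr": [[wx, wy, wz], ...], "xyz": [[dx, dy, dz], ...], "jaw": [jaw, ...]}. A call has exactly 8 rows; each row is the pose to reach, as a shift and turn from the pose commanded when the call began, along the tool's axes at that moment; what a row does not reach only later rows make up. A row lasts 1/8 s, in which the tool goes at most 62.5 mm and 10.7 degrees, less where a joint would pass 70% of its speed; a pose out of reach is approached as far as the arm can. A call with a gripper value outside its range is refused whole. The fingers move at their own pace and stop on an object; the grip force is fixed at half the most. Time passes only in rows, so rows that repeat a pose let the fingers close, or fill a call up. It gives the time, the measured TCP pose, the force, the opening and the grip force at its end, in the units of the state.
- ctrl.get_obs(): the state, without advancing time (a new reading comes with each control period).
- ctrl.camera(name): name is "side" or "top"; returns the picture (420x560x3 uint8, red, green, blue); there is no depth.
- ctrl.calibration(name): a dict with "camera_matrix" (3x3 intrinsics, pixels), "world_from_camera" (4x4, takes a point from camera to world coordinates). Camera axes: x right, y up, looking along -z (the intrinsics and any distortion apply to the point x, -y, -z); pixel columns grow to the right and rows downward; lengths in m; the calibration is good to about 2 mm. A picture is of the moment at which its call begins. calibration takes no time and is no camera call.
- ctrl.hand_in(): hands the job in; it is judged then, once.
The state is a dict: "time_s": time; "q": joint angles; "dq": joint speeds; "joint_efforts": joint torques, N m; "eef_pos": TCP position; "eef_rot": TCP orientation; "wrist_force": force on the tool from outside, world axes, zero at the start; "torque": the same for the moment, N m; "opening": opening from 0.0 (shut) to 1.0 (fully open); "grasp_force": force on a finger pad.
Only numpy, scipy, OpenCV 4.12 (cv2) and the standard library are available. Lean on these libraries where they do the work, as an engineer would, in place of code of your own. Each camera call takes 0.05 s, during which the arm holds its last target. There are 200 camera calls.

### The job

The clear box of paint tubes has been left ajar. First press its grey lid fully shut while the three blue clips are still folded out; then fold the clips (on the far, left and right sides) down one after another, each until it lies flat against the side of the box. Do not shove the box about, and leave the other things on the table where they are.

Things in the scene. Friction and masses are not known exactly. Their poses are not given: they have to be found in the camera images.
- tub: clear plastic box full of paint tubes, loose but heavy (about 2.5 kg), 120 mm in its own x, 160 mm in y, walls 80 mm high; with the lid shut its top is 92 mm above the table. Origin: centre of its underside. Its own +x points roughly away from the robot (far side), +y is its left, +z up. Lid hinged along the near (-x) top edge; far, left and right sides have one clip each.
- tub_lid (a joint): grey lid, 130 x 170 x 8 mm: 0 = fully shut, flat on the box; grows as the far edge rises. Hinge axis along the box's y at x = -66, z = 80 mm in the box's frame. The hinge has friction, so the lid stays where it is left; 2 to 4 N pressed down near its far edge moves it, and it stops hard at 0.
- lid_press (a point): point on the lid's top face, on its middle line, 30 mm beyond the lid's middle and 35 mm short of its far edge: a good place to press. Moves with the lid; with the lid shut it is at x = +30, y = 0, z = 88.5 mm in the box's frame.
- clip_far (a joint): blue clip flap on the lid's far (+x) edge, 50 mm wide, 42 mm long from hinge to free edge, 4 mm thick. 0 = folded flat against the box side (free edge straight below the hinge), 1.57 = sticking out level, end stops at 0 and 1.95. The hinge has friction (about 2 N at 25 mm from it): the clip stays where it is left, no snap.
- clip_far_hinge (a point): middle of the far clip's hinge line, fixed to the lid: with the lid shut at x = +70, y = 0, z = 84 mm in the box's frame. The clip folds outward from the box to its +x. Beyond the table's far edge, on the left, stands a tall bookcase (from about x = 0.62 on, y above 0.2 m): keep the gripper's broad side clear of it.
- clip_far_edge (a point): middle of the far clip's free edge, 41 mm from its hinge; moves with the clip.
- clip_left (a joint): blue clip on the left (+y) edge of the lid; same size, values and friction as clip_far.
- clip_left_hinge (a point): middle of the left clip's hinge line, fixed to the lid: with the lid shut at x = 0, y = +90, z = 84 mm in the box's frame. The clip folds outward to the box's +y.
- clip_left_edge (a point): middle of the left clip's free edge, 41 mm from its hinge; moves with the clip.
- clip_right (a joint): blue clip on the right (-y) edge of the lid; same size, values and friction as clip_far.
- clip_right_hinge (a point): middle of the right clip's hinge line, fixed to the lid: with the lid shut at x = 0, y = -90, z = 84 mm in the box's frame. The clip folds outward to the box's -y.
- clip_right_edge (a point): middle of the right clip's free edge, 41 mm from its hinge; moves with the clip.
- tea_mug: bystander: white mug with green dots, 78 x 114 x 93 mm, origin at its underside
- celadon_bowl: bystander: small pale green bowl, 89 mm across, 47 mm high, origin at its underside
- bottle_yellow: bystander: yellow paint bottle with white cap, 52 mm across, 135 mm high, origin at its underside

How it is judged:
On the way:
1. the lid is pressed fully shut (within 0.04 rad) while all three clips are still folded out (above 0.7 rad) (value of joint tub_lid below 0.04 rad and value of joint each of clip_far, clip_left, clip_right above 0.7 rad), for 0.2 s.
At the end, for the whole second after the job is handed in: The lid is shut (within 0.04 rad), all three clips are folded down against the box (each within 0.18 rad, about 7 mm at the free edge), and the box stands flat and still on the table (tilt under 0.05 rad), within 40 mm of where it started (value of joint tub_lid below 0.04 rad and value of joint each of clip_far, clip_left, clip_right below 0.18 rad and distance of tub from where it was at the start of the episode below 0.04 m and angle between tub's own z axis and vertical below 0.05 rad and linear speed of tub below 0.02 m/s); the robot touches nothing.
It fails at once if a bystander (mug, bowl or bottle) is moved more than 30 mm (distance of any of tea_mug, celadon_bowl, bottle_yellow from where it was at the start of the episode above 0.03 m).
It fails at once if the box is tipped by more than 0.2 rad (angle between tub's own z axis and vertical above 0.2 rad).
It also fails if it takes over 51 s, if anything falls off the work surface, if the arm or the gripper's body presses on something with over 40 N, if the wrist force passes 120 N, or if a joint passes its speed limit or range.

## Working session

There is one attempt and no reset: what is moved stays moved. The work goes in short steps, Python scripts to look and compute and a tool call to move; the robot and the scene stay as the last step left them, time stands still between calls to the robot, and variables do not carry over. Pictures are saved under pics/ and viewed, at most 10 in all, crops included, and the job is handed in when it is done.

Besides the shell and the picture viewer there is one more tool, called as name(argument=value, ...) on one line, values as JSON. send_rows: Moves the arm, as the interface text tells. Its arguments: {"type":"object","properties":{"dr":{"type":"array","items":{"type":"array","items":{"type":"number"}}},"xyz":{"type":"array","items":{"type":"array","items":{"type":"number"}}},"jaw":{"type":"array","items":{"type":"number"}}},"required":["dr","xyz","jaw"]}

```bash
mkdir -p pics; python3 - <<'E'
from bench import ctrl
import cv2
o=ctrl.get_obs();print(o,ctrl.tip_extent)
for n in("side","top"):
    cv2.imwrite(f"pics/{n}0.png",ctrl.camera(n)[:,:,::-1]);c=ctrl.calibration(n);print(n,c)
E
```

```text
{'time_s': 0.0, 'q': array([-1.50628382e+00,  1.81535730e-01,  1.60803282e+00, -1.51336994e-05,
        1.35380064e+00, -2.06264660e-01]), 'dq': array([ 0.00126426,  0.00031519, -0.00074299, -0.00039007,  0.00025488,
       -0.00100572]), 'joint_efforts': array([-2.41063999e-04, -4.44871724e+01, -3.51334584e+01, -4.47509783e-04,
        9.10293806e-03,  5.48237244e-05]), 'eef_pos': array([ 0.15379821, -0.55349687,  0.24937512]), 'eef_rot': array([-8.86563430e-04,  9.90848345e-01,  1.34976917e-01,  5.55350232e-05]), 'wrist_force': array([ 0.45009724, -0.33558696,  0.09369636]), 'torque': array([-0.01797201, -0.04431777, -0.080786  ]), 'grasp_force': 0.0, 'opening': 0.9997667641753999} 0.019
side {'camera_matrix': array([[389.79088407,   0.        , 282.30340953],
       [  0.        , 389.79088407, 211.99780615],
       [  0.        ,   0.        ,   1.        ]]), 'world_from_camera': array([[-0.1608994 , -0.87020353,  0.46567929,  0.87585533],
       [ 0.9869416 , -0.13822907,  0.0826983 , -0.00751018],
       [-0.00759394,  0.47290437,  0.88108103,  0.8873144 ],
       [ 0.        ,  0.        ,  0.        ,  1.        ]])}
top {'camera_matrix': array([[462.95973891,   0.        , 280.6287942 ],
       [  0.        , 462.95973891, 195.82172939],
       [  0.        ,   0.        ,   1.        ]]), 'world_from_camera': array([[ 0.01830688,  0.99338948, -0.11332339,  0.38050239],
       [-0.99965485,  0.01604969, -0.02079857, -0.09954677],
       [-0.01884227,  0.11366503,  0.99334044,  1.026377  ],
       [ 0.        ,  0.        ,  0.        ,  1.        ]])}
```

View pics/top0.png

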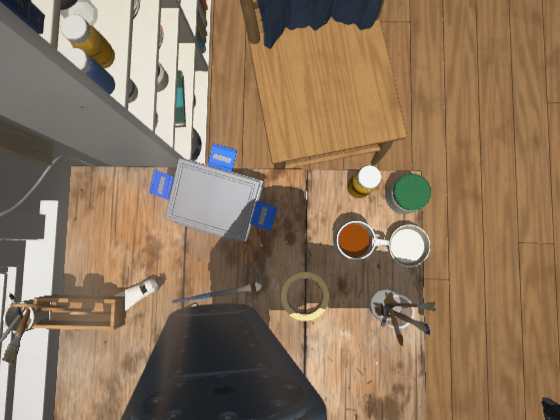

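View pics/side0.png

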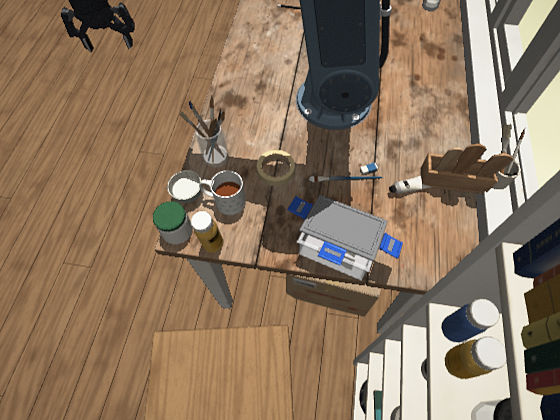

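The top picture shows the box near (213,200), yawed, with clips at (223,157), (160,185) and (264,216). The side picture shows the lid ajar near (345,225). I'll enlarge both for corner pixels.

```bash
python3 - <<'E'
import cv2,numpy as np
a=cv2.imread("pics/top0.png")[135:250,140:290];b=cv2.imread("pics/side0.png")[185:285,280:415]
f=lambda i,h:cv2.resize(i,None,fx=5,fy=5,interpolation=cv2.INTER_CUBIC)
cv2.imwrite("pics/t1.png",f(a,0));cv2.imwrite("pics/s1.png",f(b,0))
E
```

```text
(no output)
```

View pics/t1.png

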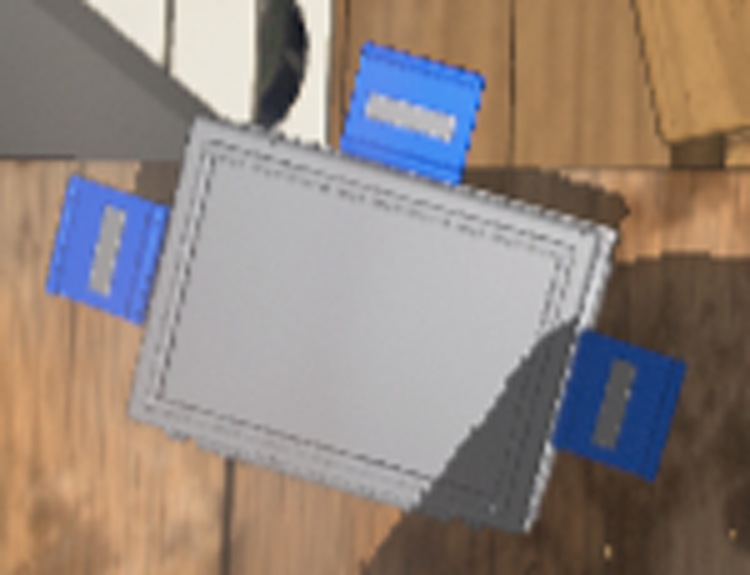

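View pics/s1.png

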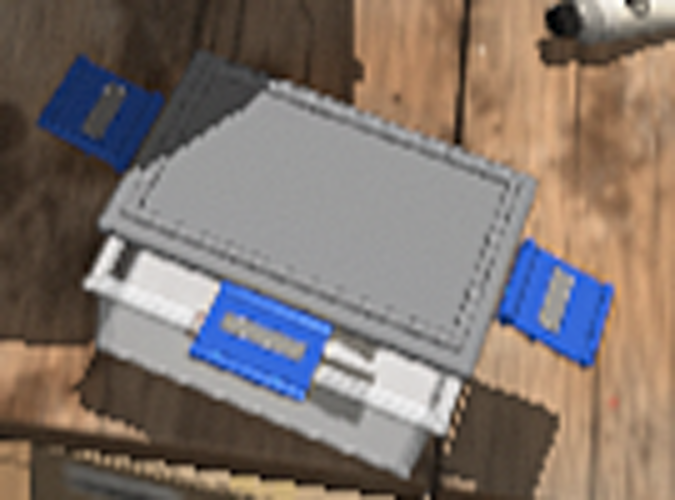

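Box corners are clear in both crops: top lid far-left (195,120), far-right (615,232), near-right (528,530), near-left (132,415). In the side crop the far clip's outer edge runs (192,355)-(303,397). I'll fit the box pose and joints to these.

```bash
cat > h.py <<'E'
import numpy as np
from scipy.spatial.transform import Rotation as R
from scipy.optimize import least_squares
def proj(c,P):
    T=np.linalg.inv(c["world_from_camera"]);p=P@T[:3,:3].T+T[:3,3];p=p*[1,-1,-1]
    q=p@c["camera_matrix"].T;return q[:,:2]/q[:,2:]
def clip(n,th,s):  # lid-frame point on free edge (box coords, lid shut), s along width
    o=.042*np.sin(th);z=.084-.042*np.cos(th)
    return {"f":[.07+o,s,z],"l":[s,.09+o,z],"r":[s,-.09-o,z]}[n]
def lid(P,a):
    P=np.atleast_2d(P);h=np.array([-.066,0,.08]);return R.from_euler("y",-a).apply(P-h)+h
def world(P,x,y,yaw):return R.from_euler("z",yaw).apply(np.atleast_2d(P))+[x,y,0]
E
cat > fit.py <<'E'
from h import *
from bench import ctrl
L=.065;W=.085;H=.088
ids=["f+","f-","l+","l-","r+","r-"]
top=dict(zip(ids+["a","b","c","d"],[(365,42),(485,75),(72,175),(47,292),(685,362),(655,480),(195,120),(615,232),(528,530),(132,415)]))
side=dict(zip(ids+["a","b","c","d","R1","R2"],[(303,397),(192,355),(592,365),(612,288),(40,123),(80,57),(465,375),(102,222),(203,52),(537,180),(88,285),(437,430)]))
C={"a":[L,W,H],"b":[L,-W,H],"c":[-L,-W,H],"d":[-L,W,H]}
B={"R1":[.06,-.08,.08],"R2":[.06,.08,.08]}
def pt(k,v):
    x,y,w,a,f,l,r=v
    if k in B:return world(B[k],x,y,w)[0]
    p=C[k] if k in C else clip(k[0],dict(f=f,l=l,r=r)[k[0]],.025 if k[1]=="+" else -.025)
    return world(lid(p,a),x,y,w)[0]
cs={n:ctrl.calibration(n) for n in("top","side")}
def res(v):
    out=[]
    for n,d,o in(("top",top,(140,135)),("side",side,(280,185))):
        out.append(proj(cs[n],np.array([pt(k,v) for k in d]))-(np.array(list(d.values()))/5+o))
    return np.concatenate(out).ravel()
s=least_squares(res,[.38,.05,-.25,.2,1.5,1.5,1.5],loss="soft_l1")
print(s.x.round(4));print(res(s.x).reshape(-1,2).round(1).tolist())
v=s.x
print("press",world(lid([.03,0,.0885],v[3]),*v[:3]).round(4))
for n,h in(("f",[.07,0,.084]),("l",[0,.09,.084]),("r",[0,-.09,.084])):print(n,world(h,*v[:3]).round(4),world(lid(clip(n,dict(f=v[4],l=v[5],r=v[6])[n],0),v[3]),*v[:3]).round(4))
E
python3 fit.py
```

```text
[ 0.4798  0.0577 -0.2648  0.3104  1.6782  1.4178  1.7632]
[[-1.3, -0.6], [-0.8, -0.3], [-1.3, -0.4], [-1.2, -0.5], [-0.2, -0.4], [-0.7, -0.4], [-1.5, -1.6], [-3.3, -0.5], [-2.1, 1.0], [-2.6, 0.7], [-1.4, 0.3], [-2.2, -0.7], [-1.4, 0.2], [-1.0, -0.1], [-2.4, -0.4], [-2.0, -0.4], [0.1, 0.1], [-2.7, 0.3], [-2.8, -1.3], [-0.8, -0.8], [0.9, -1.0], [-1.4, -2.4]]
press [[0.5018 0.0517 0.1174]]
f [[0.5473 0.0394 0.084 ]] [[0.5769 0.0313 0.1424]]
l [[0.5033 0.1446 0.084 ]] [[0.5118 0.1853 0.0979]]
r [[ 0.4562 -0.0292  0.084 ]] [[ 0.4388 -0.0672  0.1116]]
```

send_rows(dr=[[0,0,0],[0,0,0],[0,0,0],[0,0,0],[0,0,0],[0,0,0],[0,0,0],[0,0,0]], xyz=[[0,0,-6],[0,0,-12],[4.3,-4.3,-12],[8.6,-8.6,-12],[12.9,-12.9,-12],[17.2,-17.2,-12],[21.5,-21.5,-12],[25.8,-25.8,-12]], jaw=[0,0,0,0,0,0,0,0])

```text
time_s: 1.1
eef_pos: [0.3339, -0.2345, 0.3701]
eef_rot: [-0.0, 0.991, 0.135, 0.0]
wrist_force: [1.5, -0.6, -0.2]
opening: -0.0
grasp_force: 0.0
```

send_rows(dr=[[0,0,1],[0,0,2],[0,0,3],[0,0,4],[0,0,5.1],[0,0,5.1],[0,0,5.1],[0,0,5.1]], xyz=[[4.2,-4,0],[8.4,-8,0],[12.6,-12,0],[16.8,-16,0],[21,-19.5,0],[24.5,-22.8,0],[24.5,-22.8,6],[24.5,-22.8,12]], jaw=[0,0,0,0,0,0,0,0])

```text
time_s: 2.1
eef_pos: [0.5088, 0.0497, 0.2489]
eef_rot: [0.0, 0.991, -0.13, 0.001]
wrist_force: [0.3, -0.9, -0.6]
opening: 0.001
grasp_force: 0.0
```

send_rows(dr=[[0,0,0],[0,0,0],[0,0,0],[0,0,0],[0,0,0],[0,0,0],[0,0,0],[0,0,0]], xyz=[[0,0,5],[0,0,9],[0,0,10.5],[0,0,11.5],[0,0,12.5],[0,0,13.2],[0,0,13.7],[0,0,14]], jaw=[0,0,0,0,0,0,0,0])

```text
time_s: 3.1
eef_pos: [0.5088, 0.0488, 0.1104]
eef_rot: [-0.0, 0.991, -0.131, 0.0]
wrist_force: [1.4, -0.2, 1.3]
opening: 0.002
grasp_force: 0.9
```

send_rows(dr=[[0,0,0],[0,0,0],[0,0,0],[0,0,0],[0,0,0],[0,0,0],[0,0,0],[0,0,0]], xyz=[[0,0,0.1],[0,0,0.2],[0,0,0.3],[0,0,0.4],[0,0,0.5],[0,0,0.6],[0,0,0.6],[0,0,0.6]], jaw=[0,0,0,0,0,0,0,0])

```text
time_s: 4.1
eef_pos: [0.5089, 0.0488, 0.1072]
eef_rot: [0.0, 0.991, -0.131, 0.0]
wrist_force: [-9.5, 1.0, 28.0]
opening: 0.002
grasp_force: 13.6
```

send_rows(dr=[[0,0,0],[0,0,0],[0,0,0],[0,0,0],[0,0,0],[0,0,0],[0,0,0],[0,0,0]], xyz=[[0,0,-5],[3,0,-5],[6.5,0,-5],[6.5,0,-3],[6.5,0,-2],[6.5,0,-1],[6.5,0,0],[6.5,0,1]], jaw=[0,0,0,0,0,0,0,0])

```text
time_s: 5.1
eef_pos: [0.5714, 0.032, 0.0943]
eef_rot: [-0.0, 0.991, -0.131, 0.0]
wrist_force: [0.5, 0.6, 3.5]
opening: -0.001
grasp_force: 1.3
```

```bash
python3 - <<'E'
from bench import ctrl
import cv2
cv2.imwrite("pics/s2.png",cv2.resize(ctrl.camera("side")[170:290,270:420,::-1],None,fx=5,fy=5,interpolation=cv2.INTER_CUBIC))
E
```

```text
(no output)
```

View pics/s2.png

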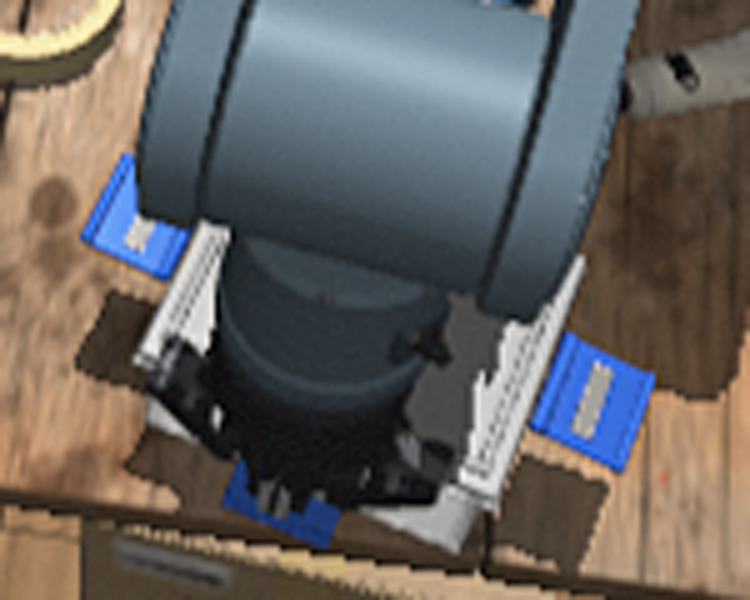

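The lid now lies flat, the far clip near (280,510) is going down under the fingers, and the side clips at (130,215) and (595,400) are still out. I'll go on down and then inward.

send_rows(dr=[[0,0,0],[0,0,0],[0,0,0],[0,0,0],[0,0,0],[0,0,0],[0,0,0],[0,0,0]], xyz=[[0,0,1],[0,0,2],[0,0,3],[0,0,3.2],[-0.3,0,3.2],[-0.6,0,3.2],[-0.8,0,3.2],[-0.8,0,3.2]], jaw=[0,0,0,0,0,0,0,0])

```text
time_s: 6.15
eef_pos: [0.5634, 0.034, 0.0625]
eef_rot: [0.0, 0.991, -0.131, 0.0]
wrist_force: [0.4, -0.1, 0.2]
opening: 0.001
grasp_force: 0.2
```

send_rows(dr=[[0,0,0],[0,0,0],[0,0,0],[0,0,0],[0,0,0],[0,0,0],[0,0,0],[0,0,0]], xyz=[[-0.1,0,0],[-0.2,0,0],[-0.2,0,0],[-0.3,0,0],[-0.3,0,0],[-0.4,0,0],[-0.4,0,0],[-0.4,0,0]], jaw=[0,0,0,0,0,0,0,0])

```text
time_s: 7.15
eef_pos: [0.5611, 0.0346, 0.0632]
eef_rot: [0.0, 0.991, -0.131, 0.002]
wrist_force: [5.6, -1.8, 2.4]
opening: 0.008
grasp_force: 0.5
```

send_rows(dr=[[0,0,0],[0,0,0],[0,0,0],[0,0,0],[0,0,0],[0,0,0],[0,0,0],[0,0,0]], xyz=[[2,0,0],[2,0,-4],[2,0,-8],[-2,-4,-8],[-5,-8,-8],[-8.3,-11.8,-8],[-8.3,-11.8,-6],[-8.3,-11.8,-5]], jaw=[0,0,0,0,0,0,0,0])

```text
time_s: 8.15
eef_pos: [0.5083, 0.171, 0.1108]
eef_rot: [0.0, 0.991, -0.131, -0.002]
wrist_force: [0.1, -0.7, -0.1]
opening: -0.0
grasp_force: 0.0
```

```bash
python3 - <<'E'
from bench import ctrl
import cv2
cv2.imwrite("pics/s3.png",cv2.resize(ctrl.camera("side")[170:290,270:420,::-1],None,fx=5,fy=5,interpolation=cv2.INTER_CUBIC))
E
```

```text
(no output)
```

View pics/s3.png

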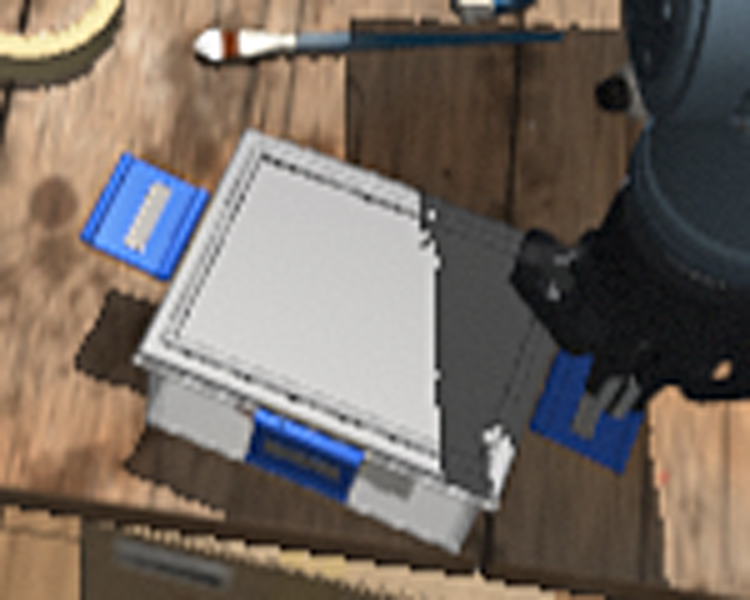

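The far clip hangs flat at (305,455), the lid is shut, and the fingertips are over the left clip at about (620,400). Now I fold the left clip.

send_rows(dr=[[0,0,0],[0,0,0],[0,0,0],[0,0,0],[0,0,0],[0,0,0],[0,0,0],[0,0,0]], xyz=[[0,0,1],[0,0,2],[0,0,3],[0,0,4],[0,0,4.9],[0,0.3,4.9],[0,0.6,4.9],[0,0.6,4.9]], jaw=[0,0,0,0,0,0,0,0])

```text
time_s: 9.2
eef_pos: [0.5108, 0.1677, 0.0651]
eef_rot: [-0.003, 0.991, -0.131, 0.002]
wrist_force: [1.4, 14.6, 10.3]
opening: 0.001
grasp_force: 8.9
```

send_rows(dr=[[0,0,0],[0,0,0],[0,0,0],[0,0,0],[0,0,0],[0,0,0],[0,0,0],[0,0,0]], xyz=[[0,0.1,0],[0,0.2,0],[0,0.2,0],[0,0.3,0],[0,0.3,0],[0,0.4,0],[0,0.4,0],[0,0.4,0]], jaw=[0,0,0,0,0,0,0,0])

```text
time_s: 10.2
eef_pos: [0.5105, 0.1645, 0.0652]
eef_rot: [-0.003, 0.991, -0.131, 0.003]
wrist_force: [3.9, 18.0, 7.3]
opening: 0.001
grasp_force: 8.8
```

The 18 N sideways is more than the clip needs, so I back off and look.

send_rows(dr=[[0,0,0],[0,0,0],[0,0,0],[0,0,0],[0,0,0],[0,0,0],[0,0,0],[0,0,0]], xyz=[[0,-2,0],[0,-4,-1],[0,-4,-5],[0,-4,-9],[-5,-4,-10],[-10,-2,-10],[-15,0,-10],[-15,0,-10]], jaw=[0,0,0,0,0,0,0,0])

```text
time_s: 11.2
eef_pos: [0.3586, 0.2, 0.1623]
eef_rot: [0.001, 0.991, -0.13, -0.002]
wrist_force: [0.6, -0.5, -0.5]
opening: 0.004
grasp_force: 0.0
```

```bash
python3 - <<'E'
from bench import ctrl
import cv2,numpy as np
f=lambda i:cv2.resize(i[:,:,::-1],None,fx=3.6,fy=3.6,interpolation=cv2.INTER_CUBIC)
a=f(ctrl.camera("side")[180:285,280:390]);b=f(ctrl.camera("top")[145:250,150:260])
cv2.imwrite("pics/s4.png",np.hstack([a,b]));print(a.shape)
E
```

```text
(378, 396, 3)
```

View pics/s4.png

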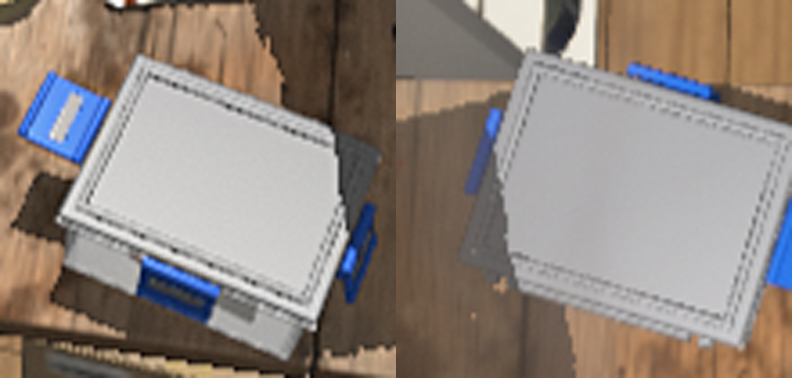

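The far clip is flat at (180,290). The left clip is down in the side panel at (352,300)-(375,205), but possibly not quite flat. I'll refit to get its angle and the box shift.

```bash
cat > fit2.py <<'E'
import re
s=open("fit.py").read()
i=s.index("top=dict");j=s.index("C={")
new='''top={"a":(136,50),"c":(346,345),"d":(72,265),"l+":(94,110),"l-":(71,190)}
side={"a":(312,328),"b":(60,220),"c":(138,57),"d":(380,150),"f+":(208,320),"f-":(137,290),"l+":(352,300),"l-":(375,205),"r+":(20,132),"r-":(50,72)}
'''
s=s[:i]+new+s[j:]
s=s.replace("/5+o","/3.6+o").replace("(140,135)","(150,145)").replace("(280,185)","(280,180)").replace(".2,1.5,1.5,1.5","0,.1,.2,1.5").replace(',loss="soft_l1"','')
open("fit2_.py","w").write(s)
E
python3 fit2.py; python3 fit2_.py
```

```text
[ 0.4789  0.0544 -0.2531 -0.0481  0.0087  0.3331  2.1917]
[[-2.6, -0.4], [-0.0, -0.1], [-3.9, -0.3], [-0.5, 2.8], [-1.2, 2.6], [-0.1, -0.6], [-2.4, 0.6], [-2.8, -1.0], [-1.0, -1.5], [-0.3, -0.3], [-0.9, -0.2], [-1.1, 0.5], [-0.9, 8.1], [-0.3, 0.2], [-0.0, -1.1]]
press [[0.5083 0.0468 0.0839]]
f [[0.5467 0.0369 0.084 ]] [[0.5451 0.0373 0.0355]]
l [[0.5015 0.1415 0.084 ]] [[0.5032 0.1553 0.0412]]
r [[ 0.4564 -0.0327  0.084 ]] [[ 0.4491 -0.0661  0.1052]]
```

```bash
python3 -c "
from bench import ctrl
print(ctrl.get_obs()['q'].round(2))"
```

```text
[ 0.22 -0.09  2.08 -0.    1.15  2.05]
```

send_rows(dr=[[0,0,-1.75],[0,0,-3.5],[0,0,-5.25],[0,0,-7],[0,0,-8.75],[0,0,-10.5],[0,0,-12.25],[0,0,-14]], xyz=[[3,-1,0],[6,-2,0],[9,-2,0],[12,-2,0],[15.4,-2,0],[15.4,-2,0],[15.4,-2,0],[15.4,-2,0]], jaw=[0,0,0,0,0,0,0,0])

```text
time_s: 12.3
eef_pos: [0.5185, 0.1791, 0.1631]
eef_rot: [0.0, 0.823, 0.568, 0.0]
wrist_force: [0.8, 0.4, 0.7]
opening: -0.001
grasp_force: 0.0
```

send_rows(dr=[[0,0,-1],[0,0,-1],[0,0,-1],[0,0,-1],[0,0,-1],[0,0,-1],[0,0,-1],[0,0,-1]], xyz=[[0,0,3],[0,0,6],[0,0,8],[0,0,9],[0,0,10],[0,0,10],[0,0,10],[0,0,10]], jaw=[0,0,0,0,0,0,0,0])

```text
time_s: 13.3
eef_pos: [0.5173, 0.1792, 0.0641]
eef_rot: [0.0, 0.794, 0.608, 0.001]
wrist_force: [-0.1, 0.2, -0.3]
opening: 0.0
grasp_force: 0.0
```

send_rows(dr=[[0,0,0],[0,0,0],[0,0,0],[0,0,0],[0,0,0],[0,0,0],[0,0,0],[0,0,0]], xyz=[[-0.6,0,0],[-1.2,0,0],[-1.6,0,0],[-1.9,0,0],[-2.1,0,0],[-2.3,0,0],[-2.4,0,0],[-2.4,0,0]], jaw=[0,0,0,0,0,0,0,0])

```text
time_s: 14.3
eef_pos: [0.5114, 0.1578, 0.0639]
eef_rot: [-0.0, 0.794, 0.608, 0.002]
wrist_force: [3.4, 11.1, -1.1]
opening: 0.004
grasp_force: 0.0
```

send_rows(dr=[[0,0,0],[0,0,0],[0,0,0],[0,0,0],[0,0,0],[0,0,0],[0,0,0],[0,0,0]], xyz=[[2,0,0],[2,0,-4],[2,0,-8],[-4,0,-8],[-10,0,-8],[-16,0,-8],[-22,0,-8],[-22,0,-7]], jaw=[0,0,0,0,0,0,0,0])

```text
time_s: 15.3
eef_pos: [0.4534, -0.0601, 0.134]
eef_rot: [0.001, 0.796, 0.606, -0.0]
wrist_force: [0.6, 0.4, 0.3]
opening: -0.003
grasp_force: 0.0
```

send_rows(dr=[[0,0,0],[0,0,0],[0,0,0],[0,0,0],[0,0,0],[0,0,0],[0,0,0],[0,0,0]], xyz=[[0,0,1],[0,0,2],[0,0,3],[0,0,4],[0,0,5],[0,0,6],[0,0,7],[0,0,7]], jaw=[0,0,0,0,0,0,0,0])

```text
time_s: 16.3
eef_pos: [0.4522, -0.0562, 0.0621]
eef_rot: [-0.001, 0.794, 0.608, -0.001]
wrist_force: [-0.7, -0.5, -0.4]
opening: -0.003
grasp_force: 0.5
```

send_rows(dr=[[0,0,0],[0,0,0],[0,0,0],[0,0,0],[0,0,0],[0,0,0],[0,0,0],[0,0,0]], xyz=[[0.2,0,0],[0.4,0,0],[0.6,0,0],[0.7,0,0],[0.8,0,0],[0.9,0,0],[1,0,0],[1,0,0]], jaw=[0,0,0,0,0,0,0,0])

```text
time_s: 17.3
eef_pos: [0.4559, -0.047, 0.0634]
eef_rot: [0.0, 0.794, 0.608, -0.0]
wrist_force: [-1.2, -2.5, 0.4]
opening: -0.002
grasp_force: 0.5
```

send_rows(dr=[[0,0,0],[0,0,0],[0,0,0],[0,0,0],[0,0,0],[0,0,0],[0,0,0],[0,0,0]], xyz=[[0.1,0,0],[0.1,0,0],[0.2,0,0],[0.2,0,0],[0.25,0,0],[0.25,0,0],[0.25,0,0],[0.25,0,0]], jaw=[0,0,0,0,0,0,0,0])

```text
time_s: 18.3
eef_pos: [0.4562, -0.0464, 0.0635]
eef_rot: [0.001, 0.794, 0.608, -0.001]
wrist_force: [-5.1, -14.3, 2.8]
opening: 0.002
grasp_force: 0.6
```

send_rows(dr=[[0,0,0],[0,0,0],[0,0,0],[0,0,0],[0,0,0],[0,0,0],[0,0,0],[0,0,0]], xyz=[[-2,0,0],[-3,0,-4],[-3,0,-9],[-3,-4,-12],[-3,-9,-14],[-3,-14,-14],[-3,-18,-14],[-3,-18,-14]], jaw=[0,0,0,0,0,0,0,0])

```text
time_s: 19.3
eef_pos: [0.2736, -0.0256, 0.2031]
eef_rot: [0.001, 0.794, 0.608, 0.001]
wrist_force: [0.6, -0.8, -0.2]
opening: -0.001
grasp_force: 0.0
```

```bash
python3 - <<'E'
from bench import ctrl
import cv2,numpy as np
f=lambda i:cv2.resize(i[:,:,::-1],None,fx=3.6,fy=3.6,interpolation=cv2.INTER_CUBIC)
a=f(ctrl.camera("side")[180:285,280:390]);b=f(ctrl.camera("top")[145:250,160:270])
cv2.imwrite("pics/s5.png",np.hstack([a,b]))
E
```

```text
(no output)
```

View pics/s5.png

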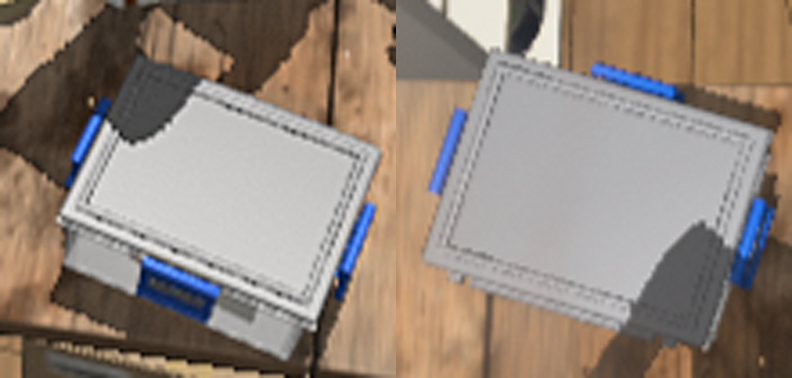

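Lid is shut and all three clips look down (left strip at (450,150) in the top panel, right strip at (752,240)). The right one shows a second strip, so I compare its blue edge numerically with the predicted angles.

```bash
python3 - <<'E'
from h import *
from bench import ctrl
import cv2
im=cv2.imread("pics/s5.png");cs={n:ctrl.calibration(n) for n in("top","side")}
L,W,H=.065,.085,.088
obs={"top":((160,145),396,{(L,W):(492,50),(L,-W):(770,130),(-L,-W):(708,345),(-L,W):(425,262)}),
"side":((280,180),0,{(L,W):(312,328),(L,-W):(60,220),(-L,-W):(138,57),(-L,W):(380,150)})}
hsv=cv2.cvtColor(im,cv2.COLOR_BGR2HSV);m=(hsv[...,0]>105)&(hsv[...,0]<125)&(hsv[...,1]>150)
for n,(o,dx,d) in obs.items():
    P=np.array([(*k,H) for k in d]);U=(np.array(list(d.values()))-[dx,0])/3.6+o
    s=least_squares(lambda v:(proj(cs[n],world(P,*v))-U).ravel(),[.48,.055,-.26])
    print(n,s.x.round(4),"rms",np.sqrt(s.fun@s.fun/4).round(2))
    mm=m[:,dx:dx+396];_,lab,st,ce=cv2.connectedComponentsWithStats(mm.astype(np.uint8))
    for c in "flr":
        ax=dict(f=[1,0,0],l=[0,1,0],r=[0,-1,0])[c];b=np.array(dict(f=[.07,0,.084],l=[0,.09,.084],r=[0,-.09,.084])[c])
        p0,p1=proj(cs[n],world([b,b+.01*np.array(ax)],*s.x));u=(p1-p0)/np.linalg.norm(p1-p0)
        ids=[i for i in range(1,len(st)) if st[i,4]>60];i=min(ids,key=lambda i:np.linalg.norm(ce[i]/3.6+o-p0))
        q=np.argwhere(lab==i)[:,::-1]/3.6+o;e=np.percentile((q-p0)@u,97)
        pr=[max((proj(cs[n],world([b+(np.array(ax)*(r*np.sin(t)+.002*np.cos(t))+np.array([0,0,-r*np.cos(t)+.002*np.sin(t)])) for r in(0,.042)],*s.x))-p0)@u) for t in(0,.18,.36)]
        print(c,"seen",round(e,1),"pred 0/.18/.36",np.round(pr,1))
E
```

```text
top [ 0.4781  0.0517 -0.2637] rms 1.08
f seen 1.2 pred 0/.18/.36 [1.  1.9 5.4]
l seen 1.6 pred 0/.18/.36 [1.  1.  2.8]
r seen 3.4 pred 0/.18/.36 [2.6 6.1 9.4]
side [ 0.4815  0.0576 -0.2744] rms 1.02
f seen 7.2 pred 0/.18/.36 [ 7.7 10.6 13.3]
l seen 1.1 pred 0/.18/.36 [0.9 3.4 6.7]
r seen 2.0 pred 0/.18/.36 [0.9 1.6 4.7]
```

```bash
python3 -c "
from bench import ctrl
print(ctrl.hand_in())"
```

```text
the job is handed in; nothing more can be done
None
```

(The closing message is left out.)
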